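# Shut and latch the hinged glass mould

## Task

Get the graphite blow mould ready for the next piece: swing its open near half shut against the far half, throw the latch lever forward for slack and drop its wire loop over the keeper hook, then swing the lever all the way back over centre so that it snaps down and clamps the mould shut. Leave the other things on the bench where they are.

Things in the scene. Friction and masses are not known exactly. Their poses are not given: they have to be found in the camera images.
- mould: Two-part dark graphite mould on a bolted base plate. Origin: bench level under the middle of the parting plane; x from the moving (near) to the fixed (far) half, y along the parting plane to the hinge pin (x 0, y 78 mm), z up. Fixed half x 0 to 55, y -70 to 70, top z 80 mm; the moving half, shut, is its mirror image. The latch is on top and works in the plane y = -35.
- grip (a point): On the axis of the moving half's round wooden grip (diameter 16, level, height 62 mm, 70 long, at the end away from the hinge): 30 mm from its free end, 193 mm from the hinge pin along y. Shut, it lies at x -14, y -115 of the mould; the fixed half has the same grip at x +14.
- half (a joint): Opening angle of the moving half about the vertical hinge pin, rad: 0 shut; grows as its free end swings away from the fixed half, to -x of the mould; starts 0.18 to 0.36. Friction (0.25 N m) keeps it where it is left.
- pivot (a point): Axis of the latch lever, parallel to the mould's y, at x 30, y -35, z 102 mm of the mould (22 mm above its top).
- lever (a joint): Lever angle, rad: 0 = forward stop, handle 15 degrees past upright to -x of the mould; grows as the handle swings up and over to +x; 1.658 = back stop, clamped, handle 10 degrees above level. Starts 0 to 0.5, stays where left (0.06 N m). With the loop hooked it resists from about 0.6 with up to 3 N at the handle, passes dead centre near 1.37 and from about 1.5 snaps to its back stop.
- handle_end (a point): End of the lever's straight handle, 68 mm from the pivot axis. The handle is a bar 18 mm wide (along the mould's y) and 11 thick from 28 to 70 mm from the pivot; the loop's legs pass on both sides of it.
- bail (a joint): Angle of the wire loop about its pin on the lever, rad. 0 = legs 8 degrees further to -x than the handle; grows as the loop swings down to -x of the mould. With the lever at 0 the legs stand 67 degrees above level at 0, level at 1.17, and the bar rests in front of the keeper at about 1.6. Friction holds the loop while it is steeper than about 45 degrees; below that it drops by itself.
- loop_bar (a point): Middle of the loop's cross bar (steel, diameter 8, 34 mm long along the mould's y, between two legs of the same wire), 80 mm from the loop's pin. The pin is 24 mm from the pivot, in the handle's direction turned 17 degrees to the +x side. The loop is sprung: it stretches up to 10 mm, at 5 N per mm.
- loop (a joint): Stretch of the sprung wire loop along its legs, m: 0 slack; about 0.004 (20 N) when the mould is clamped.
- keeper (a point): Steel hook on top of the moving half. Origin: the bar's axis when hooked (half shut: x -30, y -35, z 92 mm of the mould); axes as the moving half. On its +x side a plate 20 mm wide slants over it: top 19 mm above, lip 3 mm to -x of the origin. Ledge 4 mm below. The bar must come down at least 8 mm to -x of the origin; the lever then draws it in under the lip.
- tumbler: Bystander: green glass tumbler, radius 36, height 100 mm, origin under its centre.
- frit_jar: Bystander: amber glass jar with steel cap, radius 34, height 100 mm, origin under its centre.
- jacks: Bystander: steel jacks (long spring tongs) lying flat, 235 mm long along x, 50 wide, 12 high.
- paddle: Bystander: wooden paddle lying flat, blade 100 x 75 mm to +x of the origin, handle 120 mm to -x.
- wood_block: Bystander: dark wooden block 70 x 50 x 45 mm.
- brush: Bystander: brush with wooden handle lying flat along x.
- tin: Bystander: open steel tin, radius 32, height 70 mm.

How it is judged (in metres and radians):
On the way, in this order (a step that is already met when the one before it is completed fails the run):
1. the near half is swung shut (within 0.06 rad) (value of joint half below 0.06 rad), for 0.2 s.
2. the loop's bar lies in front of and below the lip of the keeper, with the lever still forward of dead centre and the half shut (x of loop_bar in the frame of keeper between -0.032 and 0.004 m and z of loop_bar in the frame of keeper between -0.006 and 0.008 m and y of loop_bar in the frame of keeper between -0.012 and 0.012 m and value of joint lever below 1.2 rad and value of joint half below 0.06 rad), for 0.2 s.
At the end, for the whole second after the job is handed in: The near half is shut (within 0.03 rad), the lever lies at its back stop (beyond 1.55 rad), the loop's bar sits in the keeper hook (within 6 mm) and pulls on it with at least 8 N (loop stretched more than 1.6 mm) (value of joint half below 0.03 rad and value of joint lever above 1.55 rad and x of loop_bar in the frame of keeper between -0.006 and 0.006 m and z of loop_bar in the frame of keeper between -0.006 and 0.006 m and y of loop_bar in the frame of keeper between -0.012 and 0.012 m and value of joint loop above 0.0016 m and velocity of joint each of lever, half below 0.1 rad/s); the robot touches nothing.
It fails at once if another thing on the bench (tumbler, jar, jacks, paddle, block, brush or tin) is moved more than 30 mm (distance of any of tumbler, frit_jar, jacks, paddle, wood_block, brush, tin from where it was at the start of the episode above 0.03 m).
It also fails if it takes over 48 s, if anything falls off the work surface, if the arm or the gripper's body presses on something with over 40 N, if the wrist force passes 120 N, or if a joint passes its speed limit or range.

## Robot

A 6-joint arm with a two-finger parallel gripper is mounted at the origin on the work surface. World frame = base frame: x ahead of the robot, y to its left, z up, the work surface at z = 0. Lengths are in mm, angles in rad, forces in N, time in s.
With the tool pointing down it reaches from about 275 to 750 mm from the base axis. Payload 10.2 kg.
Tool frame: the origin (TCP) lies on the centre line of the jaws, within the pads' length; the fingertips stand 8 mm ahead of it and the grasp point (between the pads) lies 11 mm behind it; x points along the fingers, y is the direction in which the jaws open and shut, and the axes are right-handed (so a half turn about x gives the same grasp; the last joint's range is limited). The gripper opens to 85 mm and grips with 20 to 120 N. Pads are 22 mm wide; open, the fingers measure 114 mm over their backs; the gripper's body (76 mm by 85 mm) begins 54 mm behind the grasp point. The pads swing forward as they close: fully open they stand 13 mm farther back than shut.
Start: joints at [1.061, 0.313, 1.498, -0, 1.331, -0.223], TCP at [148.527, 503.558, 239.294] pointing down, gripper open.
Joint ranges: [-2.94, 2.94], [-0.97, 2.17], [0.19, 2.56], [-1.23, 4.37], [0.02, 3.11], [-2.88, 2.88]. Speed limits (rad/s): [2.39, 2.39, 3.01, 3.14, 3.14, 3.14].

## Interface

Orientations are given as a unit quaternion [w, x, y, z].
In Python, from rig import ctrl, vision, workorder gives the robot as it stands. The module is installed in compiled form; this text tells all that it offers.
- The arm moves only by the shell command python3 -m jog 'ROWS' [OPENING] [FORCE]. ROWS is JSON, a list that holds one entry, the list of rows, each a list of 6 numbers: the shift along the tool's x, y, z in m, then the turn, a rotation vector about the tool's x, y, z in rad. A call has 1 to 12 rows; each row shifts and turns the commanded pose from where the row before left it, along the tool's axes as they then stand; what a row does not reach is not made up. A row lasts 1/8 s, in which the tool goes at most 62.5 mm and 10.7 degrees, less where a joint would pass 70% of its speed; a pose out of reach is approached as far as the arm can. A call is refused whole if a number of a shift passes 0.0625 or a number of a turn 0.188, either way. A call with a gripper value outside its range is refused whole. OPENING is the closure in counts, from 0 (fully open) to 255 (shut), set as the call begins (- or left out, the last holds). The fingers move at their own pace and stop on an object; FORCE is the grip in N (left out, the last holds). Time passes only in rows, so rows that do not move let the fingers close. It gives the time, the measured TCP pose, the force and the opening at its end, in the units of the state.
- ctrl.sense(): the state, without advancing time (a new reading comes with each control period).
- vision.capture(name): name is "scene" or "top" or "wrist"; returns a dict with "image" (480x640x3 uint8, red, green, blue), "mtx" (3x3 intrinsics, pixels), "R" (3x3) and "t" (3): a world point X has camera coordinates R X + t; the wrist camera has in their place "hand_eye" (4x4, takes a point from camera to tool coordinates, whose origin is the TCP and whose axes are the tool frame's). Camera axes: x right, y down, z forward; pixel columns grow to the right and rows downward; lengths in mm; the calibration is good to about 2 mm. A picture is of the moment at which its call begins: read the wrist's pose just before it. There is no depth.
- workorder.finish_job(): hands the job in, once; it reports no verdict.
The state is a dict: "time_s": time; "joints": joint angles; "dq": joint speeds; "tau": joint torques, N m; "eef_pos": TCP position; "ee_rot": TCP orientation; "force": force on the tool from outside, world axes, zero at the start; "wrist_torque": the same for the moment, N m; "grip_width": opening from 0.0 (shut) to 1.0 (fully open).
Only numpy, scipy, OpenCV 4.12 (cv2) and the standard library are available. Lean on these libraries where they do the work, as an engineer would, in place of code of your own. Each camera call takes 0.05 s, during which the arm holds its last target.

## Working session

There is one attempt and no reset: what is moved stays moved. The work goes in short steps, Python scripts to look and compute and a shell command to move; the robot and the scene stay as the last step left them, time stands still between calls to the robot, and variables do not carry over. Pictures are saved under pics/ and viewed, and the job is handed in when it is done.

```bash
mkdir -p pics; python3 - <<'E'
from rig import ctrl, vision
import cv2
s=ctrl.sense();print(s)
for n in("scene","top","wrist"):
    c=vision.capture(n);cv2.imwrite(f"pics/{n}0.png",c["image"][:,:,::-1])
    print(n,{k:v.tolist() if hasattr(v,'tolist') else v for k,v in c.items() if k!="image"})
E
```

```text
{'time_s': 0.0, 'joints': array([ 1.06062047e+00,  3.13455427e-01,  1.49843824e+00,  1.55539702e-05,
        1.33100660e+00, -2.23391955e-01]), 'dq': array([ 6.23606628e-04, -7.73503772e-04, -4.65766869e-04, -6.18319459e-04,
       -5.69653546e-04,  4.05237016e-05]), 'tau': array([ 1.62280423e-03, -4.12268507e+01, -2.59744066e+01, -7.52445385e-05,
        4.12470661e-03, -1.69012333e-05]), 'eef_pos': array([148.38601037, 503.33526782, 238.73186109]), 'ee_rot': array([ 0.69967861,  0.10061794,  0.70002017, -0.10147723]), 'force': array([-0.00936845,  0.03081924,  0.01750983]), 'wrist_torque': array([-0.01771247,  0.05689172,  0.06249196]), 'grip_width': 0.997029738557731}
scene {'mtx': [[458.4443866788075, 0.0, 316.59883826052345], [0.0, 458.4443866788075, 233.61943857922387], [0.0, 0.0, 1.0]], 'R': [[-0.09543903545397807, 0.9954231327491018, 0.004917041750698192], [0.5708069274175538, 0.05877320937062894, -0.8189781202647647], [-0.8155187564512206, -0.07535580036228137, -0.5738036782977382]], 't': [-21.685318550355053, -245.2008148455433, 1507.9175033140234]}
top {'mtx': [[488.7373830397433, 0.0, 320.20190730351635], [0.0, 488.7373830397433, 241.1084360186595], [0.0, 0.0, 1.0]], 'R': [[0.004823376436290549, -0.9999764962023342, 0.004872584802451972], [-0.9981840468398631, -0.005107195054405177, -0.060021039586717825], [0.060044514105352935, -0.004574232348657681, -0.9981852196482737]], 't': [81.44624066200569, 606.3497196582377, 1135.0727486409053]}
wrist {'mtx': [[379.6651080400695, 0.0, 322.2024424086257], [0.0, 379.6651080400695, 240.2029394443307], [0.0, 0.0, 1.0]], 'hand_eye': [[0.001342406333618283, -0.29989543983948314, 0.9539711332680444, -134.20082440548015], [0.9999986894393201, -0.00046078471242263553, -0.001552029989885049, 1.195813990077621], [0.0009050220307630894, 0.9539719664858763, 0.29989442824799534, -76.92763213590108], [0.0, 0.0, 0.0, 1.0]]}
```

View pics/scene0.png

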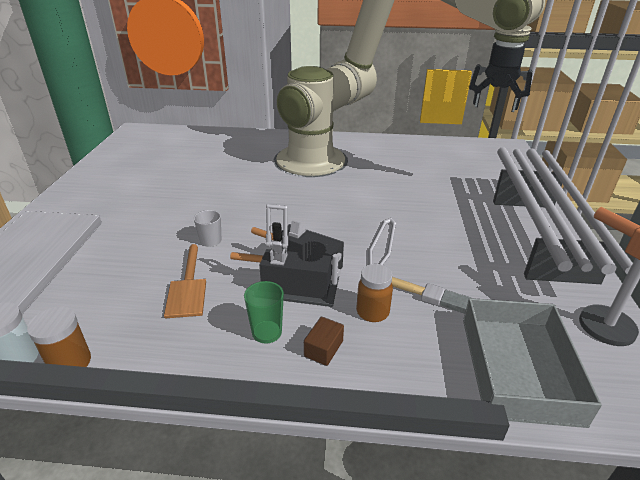

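View pics/top0.png

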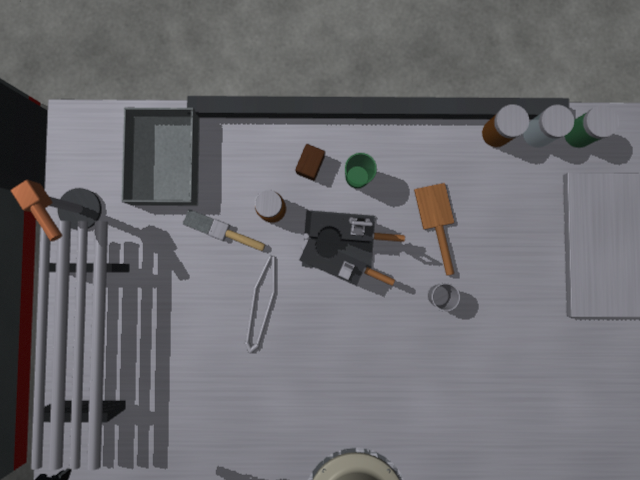

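View pics/wrist0.png

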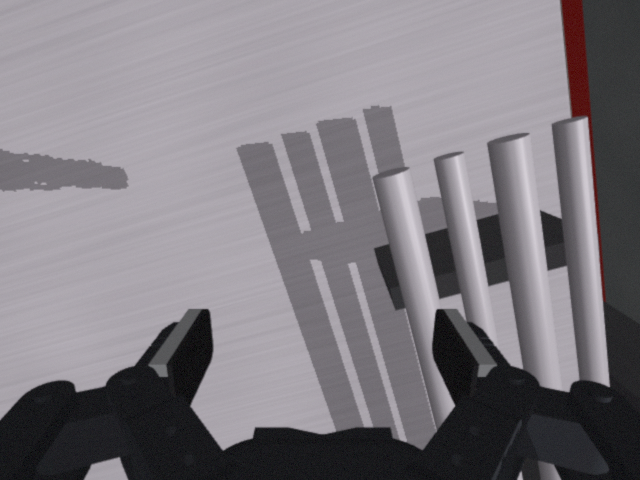

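The scene and top views show the mould near top-view pixel (340,240). The hinge is to the left (+y), the grips to the right, and the near half is open at (345,265). I'll enlarge.

```bash
python3 - <<'E'
import cv2
a=cv2.imread("pics/top0.png")[195:300,280:420];cv2.imwrite("pics/top0c.png",cv2.resize(a,None,fx=5.7,fy=5.7,interpolation=cv2.INTER_CUBIC))
a=cv2.imread("pics/scene0.png")[190:310,215:355];cv2.imwrite("pics/scene0c.png",cv2.resize(a,None,fx=5,fy=5,interpolation=cv2.INTER_CUBIC))
E
```

```text
(no output)
```

View pics/top0c.png

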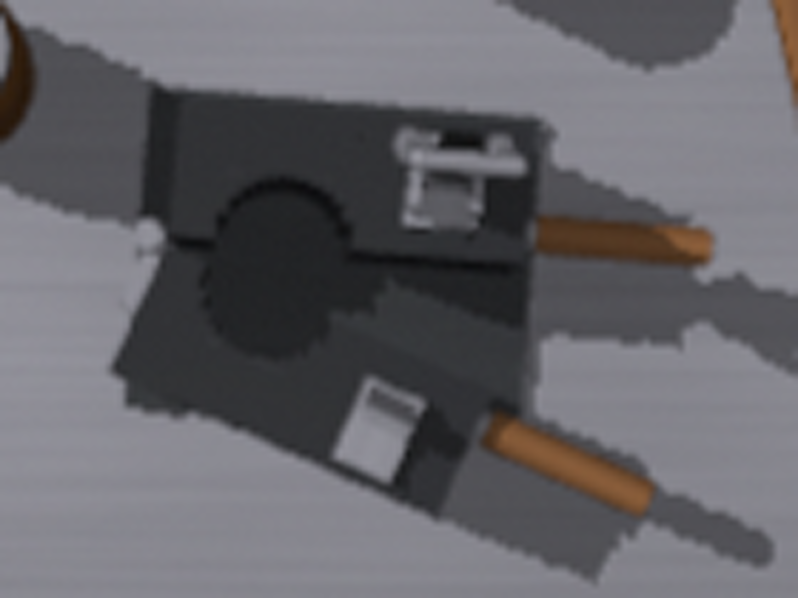

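View pics/scene0c.png

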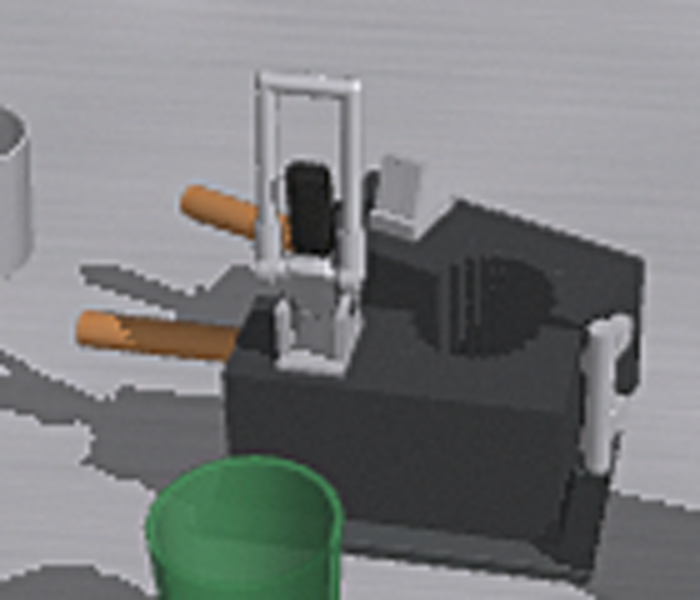

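```bash
cat > h.py <<'E'
import numpy as np
from scipy.optimize import least_squares
from scipy.spatial.transform import Rotation as Ro
top=dict(K=np.array([[488.7373830397433,0,320.20190730351635],[0,488.7373830397433,241.1084360186595],[0,0,1.]]),R=np.array([[0.004823376436290549,-0.9999764962023342,0.004872584802451972],[-0.9981840468398631,-0.005107195054405177,-0.060021039586717825],[0.060044514105352935,-0.004574232348657681,-0.9981852196482737]]),t=np.array([81.44624066200569,606.3497196582377,1135.0727486409053]))
scene=dict(K=np.array([[458.4443866788075,0,316.59883826052345],[0,458.4443866788075,233.61943857922387],[0,0,1.]]),R=np.array([[-0.09543903545397807,0.9954231327491018,0.004917041750698192],[0.5708069274175538,0.05877320937062894,-0.8189781202647647],[-0.8155187564512206,-0.07535580036228137,-0.5738036782977382]]),t=np.array([-21.685318550355053,-245.2008148455433,1507.9175033140234]))
def proj(c,X):
    p=c["K"]@(c["R"]@np.asarray(X,float)+c["t"]);return p[:2]/p[2]
def onz(c,uv,z):
    d=c["R"].T@np.linalg.inv(c["K"])@np.array([uv[0],uv[1],1.]);o=-c["R"].T@c["t"]
    return o+d*(z-o[2])/d[2]
def half(P,q): # moving-half point given in shut mould coords
    # free end (-y) swings to -x : rotation about z by -q about (0,78)
    c,s=np.cos(-q),np.sin(-q);x,y,z=P;y-=78
    return np.array([c*x-s*y,s*x+c*y+78,z])
def world(P,p):
    x0,y0,a=p[:3];c,s=np.cos(a),np.sin(a)
    return np.array([x0+c*P[0]-s*P[1],y0+s*P[0]+c*P[1],P[2]])
r=np.radians
def hdir(l): t=r(15)-l;return np.array([-np.sin(t),0,np.cos(t)])
piv=np.array([30,-35,102.])
def hend(l,d=68): return piv+d*hdir(l)
def pin(l): t=r(-2)-l;return piv+24*np.array([-np.sin(t),0,np.cos(t)])
def bar(l,b,st=0): t=r(23)-l+b;return pin(l)+(80+st)*np.array([-np.sin(t),0,np.cos(t)])
E
python3 - <<'E'
from h import *
T=lambda u,v:(280+(u+.5)/5.7-.5,195+(v+.5)/5.7-.5)
S=lambda u,v:(215+(u+.5)/5-.5,190+(v+.5)/5-.5)
obs=[(top,T(180,92),lambda p:(55,70,80)),(top,T(548,122),lambda p:(55,-70,80)),(top,T(712,245),lambda p:(14,-145,65)),
(scene,S(225,378),lambda p:(55,-70,80)),(scene,S(580,415),lambda p:(55,70,80)),(scene,S(85,330),lambda p:(14,-145,62)),
(top,T(650,497),lambda p:half((-14,-145,65),p[3])),(top,T(437,515),lambda p:half((-55,-70,80),p[3])),(top,T(490,408),lambda p:half((0,-70,80),p[3])),(scene,S(188,197),lambda p:half((-14,-145,62),p[3])),
(scene,S(308,78),lambda p:bar(p[4],p[5])),(top,T(465,162),lambda p:bar(p[4],p[5])),(scene,S(312,163),lambda p:hend(p[4],70))]
f=lambda p:np.concatenate([proj(c,world(g(p),p))-uv for c,uv,g in obs])
s=least_squares(f,[500,0,0,.3,.3,0],loss='soft_l1')
print(s.x.round(3));print(s.fun.reshape(-1,2).round(1))
E
```

```text
[ 6.08652e+02  4.07820e+01 -7.10000e-02  3.45000e-01  2.57000e-01
  1.10000e-02]
[[-0.6  0.8]
 [-2.9  0.3]
 [-0.6 -0.1]
 [-0.8 -0.3]
 [-3.3 -0.1]
 [-1.1  0.2]
 [-0.7  0.4]
 [-0.6  0.5]
 [ 0.1 -3.4]
 [-0.2  0.8]
 [ 0.2  1.2]
 [ 0.1  0.3]
 [-0.4 -0.4]]
```

```bash
cat >> h.py <<'E'
import cv2
def overlay(c,img,p,x0,y0,w,h,f,fn):
    a=cv2.resize(img[y0:y0+h,x0:x0+w],None,fx=f,fy=f,interpolation=cv2.INTER_CUBIC)
    def P(X):
        u,v=proj(c,world(X,p));return (int((u+.5-x0)*f),int((v+.5-y0)*f))
    def poly(L,col):
        for A,B in zip(L,L[1:]): cv2.line(a,P(A),P(B),col,1)
    poly([(0,-70,80),(55,-70,80),(55,70,80),(0,70,80),(0,-70,80)],(0,0,255))
    poly([half(X,p[3]) for X in[(0,-70,80),(-55,-70,80),(-55,70,80),(0,70,80),(0,-70,80)]],(0,255,0))
    poly([(14,-75,62),(14,-145,62)],(255,0,0));poly([half(X,p[3]) for X in[(-14,-75,62),(-14,-145,62)]],(255,0,0))
    poly([piv,hend(p[4])],(0,255,255));poly([pin(p[4]),bar(p[4],p[5])],(255,0,255))
    b=bar(p[4],p[5]);poly([b-[0,17,0],b+[0,17,0]],(255,0,255))
    k=[(-33,-45,111),(-33,-25,111),(-30,-25,92),(-30,-45,92),(-33,-45,111)];poly([half(X,p[3]) for X in k],(255,255,0))
    cv2.imwrite(fn,a)
E
python3 - <<'E'
from h import *
p=[608.65,40.78,-.071,.345,.257,.011]
overlay(top,cv2.imread("pics/top0.png"),p,280,195,140,105,5.7,"pics/o1.png")
overlay(scene,cv2.imread("pics/scene0.png"),p,215,190,140,120,5,"pics/o2.png")
E
```

```text
(no output)
```

View pics/o1.png

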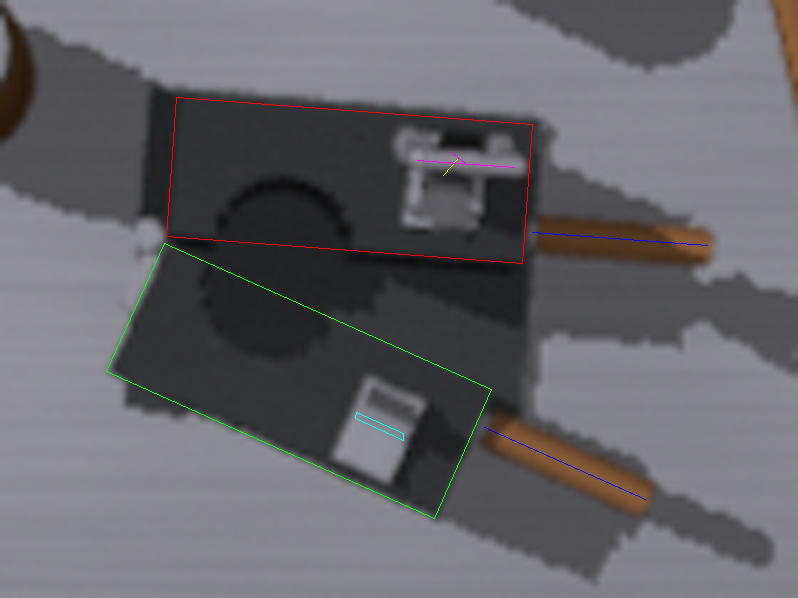

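View pics/o2.png

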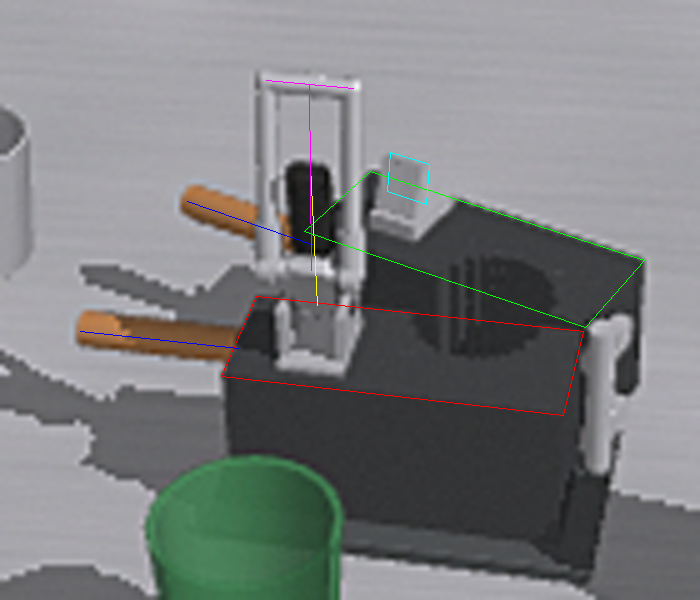

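```bash
python3 - <<'E'
from h import *
from rig import ctrl
s=ctrl.sense();q=s["ee_rot"];R=Ro.from_quat([q[1],q[2],q[3],q[0]]).as_matrix();print(R.round(3))
p=[608.65,40.78,-.071,.345,.257,.011]
W=lambda X:world(X,p).round(1)
for a in(.345,.17,0):
  for off in (-14,-37,-55): print(a,off,W(half((off,-122,62),a)))
print("tin",onz(top,(445,295),70),"tumbler",onz(top,(361,165),100),onz(scene,(265,292),100),"jar",onz(top,(271,203),100))
print("bar",W(bar(.257,.011)),"bar45",W(bar(0,.38)),"l0 bar drop",W(bar(0,1.6)),"hend",W(hend(.257)),W(hend(0)),W(hend(1.658)),"piv",W(piv))
print("mx,my",W((1,0,0))-W((0,0,0)))
E
```

```text
[[-0.     0.283  0.959]
 [-0.001  0.959 -0.283]
 [-1.    -0.001 -0.   ]]
0.345 -14 [520.6 -58.7  62. ]
0.345 -37 [499.5 -49.4  62. ]
0.345 -55 [483.1 -42.1  62. ]
0.17 -14 [552.9 -72.3  62. ]
0.17 -37 [530.5 -66.8  62. ]
0.17 -55 [513.  -62.5  62. ]
0 -14 [586.  -79.9  62. ]
0 -37 [563.1 -78.3  62. ]
0 -55 [545.1 -77.   62. ]
tin [ 483.26979988 -195.52085406   70.        ] tumbler [770.18934763  -4.63330432 100.        ] [ 7.58633889e+02 -3.06754867e-02  1.00000000e+02] jar [684.4599328  193.50830535 100.        ]
bar [630.6   4.1 204. ] bar45 [580.7   7.7 182.8] l0 bar drop [564.4   8.8  92.6] hend [635.8   3.8 170. ] [618.5   5.  167.7] [702.9  -1.  113.8] piv [636.1   3.7 102. ]
mx,my [ 1.  -0.1  0. ]
```

```bash
python3 -m jog '[[[0,0,0,-0.1075,0,0],[0,0,0,-0.1075,0,0],[0,-0.04,0.029,0,0,0],[0,-0.04,0.029,0,0,0],[0,-0.04,0.029,0,0,0],[0,-0.04,0.029,0,0,0],[0,-0.04,0.029,0,0,0],[0,-0.04,0.029,0,0,0],[0,-0.04,0.029,0,0,0],[0,-0.04,0.029,0,0,0],[0,-0.04,0.029,0,0,0],[0,-0.04,0.029,0,0,0]]]' 255 40
cat > st.py <<'E'
from h import *
from rig import ctrl
import sys
p=[608.65,40.78,-.071]
s=ctrl.sense();q=s["ee_rot"];R=Ro.from_quat([q[1],q[2],q[3],q[0]]).as_matrix();e=s["eef_pos"]
c,sn=np.cos(p[2]),np.sin(p[2]);d=e[:2]-p[:2]
print("t",round(s["time_s"],2),"eef",e.round(1),"mould",np.round([c*d[0]+sn*d[1],-sn*d[0]+c*d[1],e[2]],1),"F",s["force"].round(1),"g",round(s["grip_width"],2))
print("y",R[:,1].round(3),"x",R[:,0].round(3))
if len(sys.argv)>3:
    t=world([float(a) for a in sys.argv[1:4]],p);print("to go tool xyz mm",(R.T@(t-e)).round(1))
E
python3 st.py -140 -85 239
```

```text
time_s: 1.65
eef_pos: [409.7, 82.2, 239.3]
ee_rot: [0.707, 0.026, 0.707, -0.025]
force: [0.2, 0.1, -0.3]
grip_width: -0.005
t 1.65 eef [409.7  82.2 239.3] mould [-201.4   27.2  239.3] F [ 0.2  0.1 -0.3] g -0.01
y [0.072 0.997 0.   ] x [ 0.  0. -1.]
to go tool xyz mm [   0.3 -112.2   61.5]
```

```bash
python3 -m jog '[[[0,-0.04,0.029,0,0,0],[0,-0.04,0.029,0,0,0],[0,-0.04,0.029,0,0,0],[0.03,0,0,0,0,0],[0.03,0,0,0,0,0],[0.03,0,0,0,0,0],[0.03,0,0,0,0,0],[0.03,0,0,0,0,0],[0.033,0,0,0,0,0],[0,0,0,0,0,0]]]'
python3 st.py -114 -93 56; python3 - <<'E'
from rig import vision
import cv2
c=vision.capture("top");cv2.imwrite("pics/t1.png",cv2.resize(c["image"][180:320,270:470,::-1],None,fx=4,fy=4,interpolation=2))
c=vision.capture("wrist");cv2.imwrite("pics/w1.png",c["image"][:,:,::-1])
E
```

```text
time_s: 2.9
eef_pos: [486.0, -41.8, 54.7]
ee_rot: [0.705, 0.026, 0.708, -0.025]
force: [-0.8, -0.3, 1.3]
grip_width: -0.003
t 2.9 eef [486.  -41.8  54.7] mould [-116.5  -91.1   54.7] F [-0.8 -0.3  1.3] g -0.0
y [0.072 0.997 0.001] x [-0.004  0.001 -1.   ]
to go tool xyz mm [-1.3 -1.9  2.5]
```

View pics/w1.png

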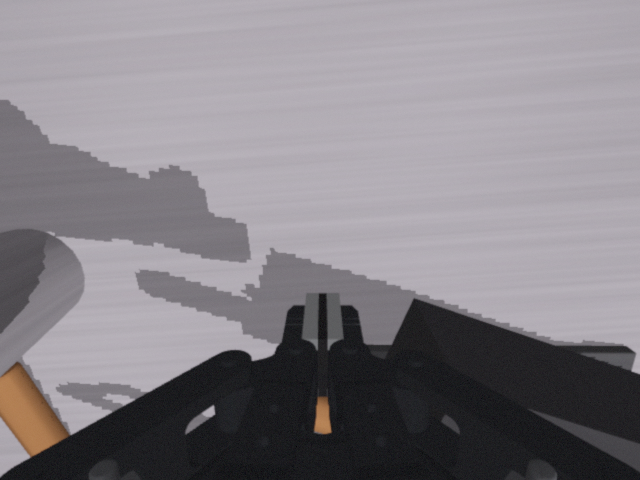

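View pics/t1.png

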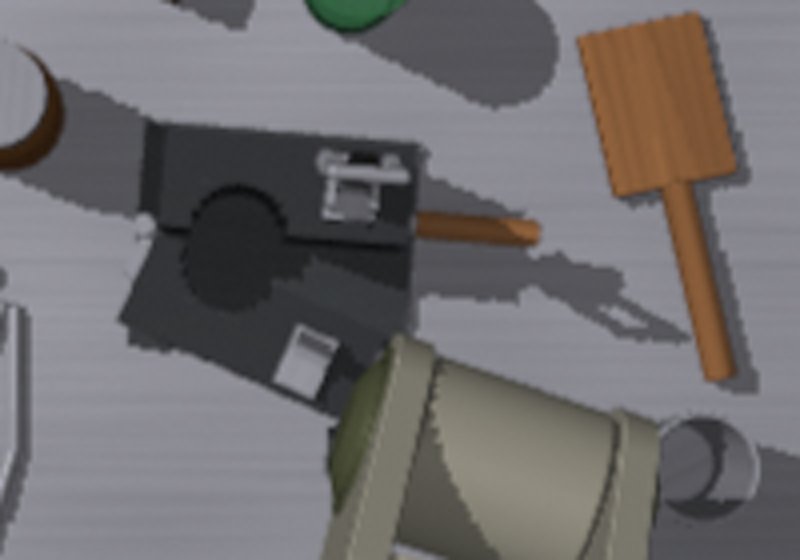

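The wrist view shows the closed fingers standing in front of the near grip (orange at (322,415)). Next I push it along the arc.

```bash
python3 -m jog '[[[0,-0.006,0.01,0,0,0],[0,-0.006,0.01,0,0,0],[0,-0.005,0.01,0,0,0],[0,-0.004,0.01,0,0,0],[0,-0.003,0.01,0,0,0],[0,-0.003,0.01,0,0,0],[0,-0.002,0.01,0,0,0],[0,-0.001,0.008,0,0,0],[0,0,0,0,0,0],[0,0,0,0,0,0]]]'
python3 st.py -33 -122 56; python3 - <<'E'
from rig import vision
import cv2
c=vision.capture("top");cv2.imwrite("pics/t2.png",cv2.resize(c["image"][180:320,270:470,::-1],None,fx=4,fy=4,interpolation=2))
c=vision.capture("scene");cv2.imwrite("pics/s2.png",cv2.resize(c["image"][180:310,200:360,::-1],None,fx=5,fy=4.6,interpolation=2))
E
```

```text
time_s: 4.25
eef_pos: [562.9, -77.7, 56.3]
ee_rot: [0.707, 0.025, 0.707, -0.025]
force: [-0.1, 0.6, -0.3]
grip_width: 0.002
t 4.25 eef [562.9 -77.7  56.3] mould [ -37.2 -121.4   56.3] F [-0.1  0.6 -0.3] g 0.0
y [ 0.072  0.997 -0.   ] x [ 0. -0. -1.]
to go tool xyz mm [ 0.3 -0.6  4.2]
```

View pics/s2.png

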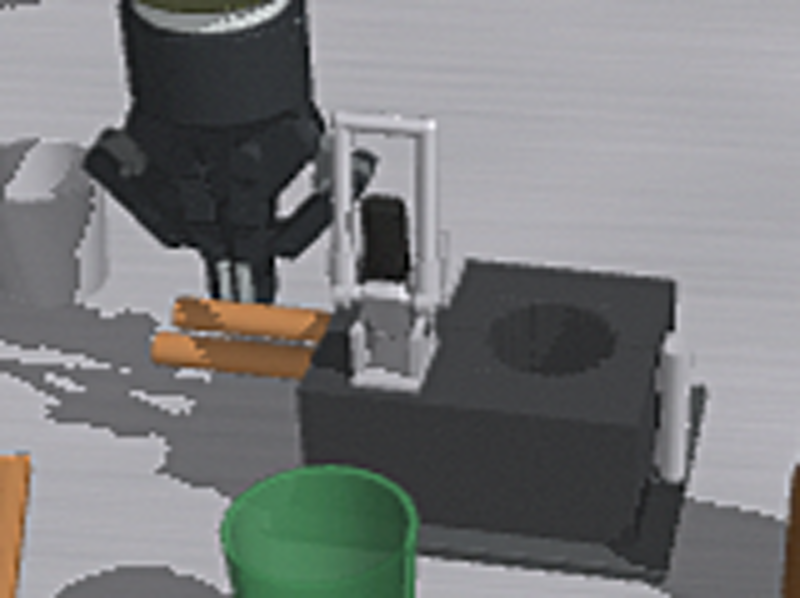

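View pics/t2.png

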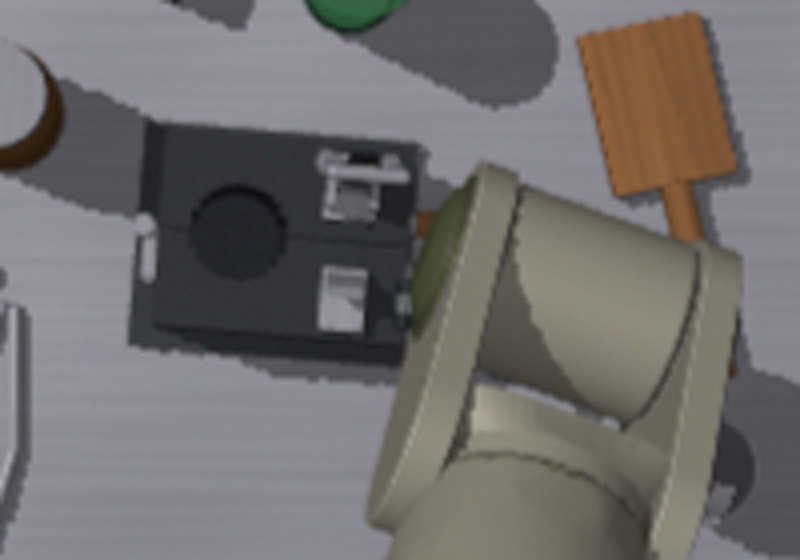

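Nearly shut, with a thin parting line still visible at (350,240). I press on until there's contact force.

```bash
python3 -m jog '[[[0,0,0.002,0,0,0],[0,0,0.002,0,0,0],[0,0,0,0,0,0]]]'; python3 -m jog '[[[0,0,0.002,0,0,0],[0,0,0,0,0,0],[0,0,0,0,0,0]]]';python3 st.py -33 -122 56
```

```text
time_s: 4.72
eef_pos: [564.7, -77.8, 56.2]
ee_rot: [0.704, 0.025, 0.709, -0.025]
force: [-13.7, -0.5, 9.1]
grip_width: 0.005
time_s: 5.1
eef_pos: [565.0, -77.8, 56.2]
ee_rot: [0.703, 0.025, 0.711, -0.025]
force: [-24.4, -0.5, 15.1]
grip_width: 0.001
t 5.1 eef [565.  -77.8  56.2] mould [ -35.1 -121.3   56.2] F [-24.4  -0.5  15.1] g 0.0
y [0.071 0.997 0.001] x [-0.011  0.001 -1.   ]
to go tool xyz mm [ 0.1 -0.7  2.1]
```

Shut firmly at about 24 N. I back off, lift clear and move over to the +x side of the loop bar.

```bash
python3 -m jog '[[[0,0,-0.01,0,0,0],[0,0,-0.01,0,0,0],[-0.05,0,0,0,0,0],[-0.05,0,0,0,0,0],[-0.05,0,0,0,0,0],[-0.05,0,0,0,0,0],[0,0.03,0.036,0,0,0],[0,0.03,0.036,0,0,0],[0,0.027,0.036,0,0,0],[0,0,0,0,0,0]]]';python3 st.py 58 -35 202;python3 - <<'E'
from rig import vision
import cv2
c=vision.capture("top");cv2.imwrite("pics/t3.png",cv2.resize(c["image"][180:320,270:470,::-1],None,fx=4,fy=4,interpolation=2))
c=vision.capture("scene");cv2.imwrite("pics/s3.png",cv2.resize(c["image"][150:310,190:370,::-1],None,fx=4,fy=3.75,interpolation=2))
E
```

```text
time_s: 6.35
eef_pos: [664.0, 4.1, 254.6]
ee_rot: [0.706, 0.025, 0.707, -0.024]
force: [-0.1, 0.4, 0.0]
grip_width: -0.001
t 6.35 eef [664.    4.1 254.6] mould [ 57.8 -32.7 254.6] F [-0.1  0.4  0. ] g -0.0
y [0.069 0.998 0.   ] x [-0.001  0.001 -1.   ]
to go tool xyz mm [52.6 -2.3  0.3]
```

View pics/s3.png

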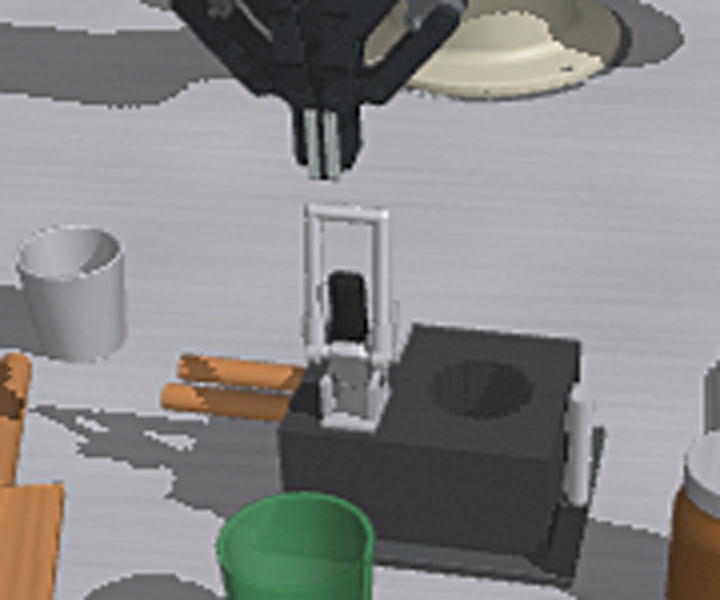

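```bash
python3 - <<'E'
from h import *
p=[608.65,40.78,-.071]
print(proj(scene,(664,4.1,246.6)),proj(scene,world(bar(.257,.011),p)), "seen", 190+325/4,150+177/3.75,190+346/4,150+212/3.75)
E
```

```text
[272.25400985 195.86771004] [276.4393519  206.37195612] seen 271.25 197.2 276.5 206.53333333333333
```

Matches within about 2 mm, so I lower behind the bar and push it toward -x.

```bash
python3 -m jog '[[[0.025,-0.001,0,0,0,0],[0.027,-0.001,0,0,0,0],[0,0,-0.006,0,0,0],[0,0,-0.006,0,0,0],[0,0,-0.006,0,0,0],[0,0,-0.006,0,0,0],[0,0,0,0,0,0]]]';python3 st.py 30 -35 202;python3 - <<'E'
from rig import vision
import cv2
c=vision.capture("scene");cv2.imwrite("pics/s4.png",cv2.resize(c["image"][150:310,190:370,::-1],None,fx=4,fy=3.75,interpolation=2))
E
```

```text
time_s: 7.32
eef_pos: [638.6, 2.1, 204.8]
ee_rot: [0.707, 0.025, 0.706, -0.025]
force: [-0.7, -0.5, -0.2]
grip_width: -0.0
t 7.33 eef [638.6   2.1 204.8] mould [ 32.6 -36.4 204.8] F [-0.7 -0.5 -0.2] g -0.0
y [ 0.072  0.997 -0.   ] x [ 0.001 -0.    -1.   ]
to go tool xyz mm [ 2.8  1.4 -2.6]
```

View pics/s4.png

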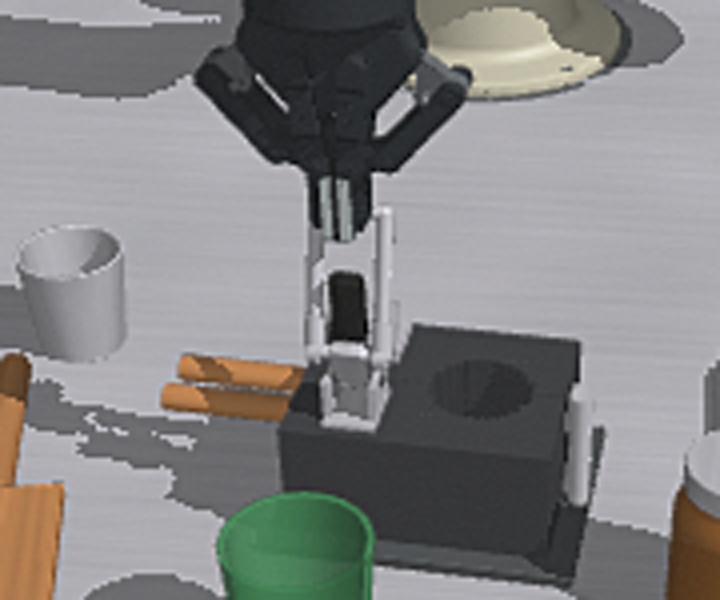

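```bash
python3 -m jog '[[[0.001,0.001,-0.006,0,0,0],[0.002,0,-0.006,0,0,0],[0.003,0,-0.006,0,0,0],[0.003,0,-0.006,0,0,0],[0.004,0,-0.006,0,0,0],[0.004,0,-0.006,0,0,0],[0,0,0,0,0,0]]]';python3 st.py -5 -35 186;python3 - <<'E'
from rig import vision
import cv2
c=vision.capture("scene");cv2.imwrite("pics/s5.png",cv2.resize(c["image"][150:310,190:370,::-1],None,fx=4,fy=3.75,interpolation=2))
E
```

```text
time_s: 8.25
eef_pos: [602.5, 5.7, 187.0]
ee_rot: [0.706, 0.025, 0.707, -0.025]
force: [-1.1, -0.2, -0.6]
grip_width: -0.007
t 8.25 eef [602.5   5.7 187. ] mould [ -3.6 -35.4 187. ] F [-1.1 -0.2 -0.6] g -0.01
y [0.072 0.997 0.   ] x [-0.001  0.    -1.   ]
to go tool xyz mm [ 1.   0.4 -1.4]
```

View pics/s5.png

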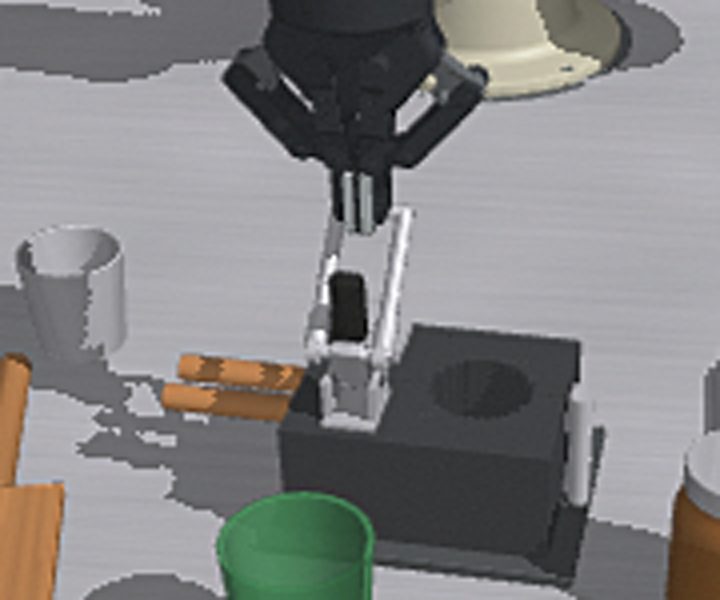

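The lever hasn't moved and the loop leans about 45° (bar near (370,215)). I go back behind the handle and push the lever to its forward stop, which should also drop the loop.

```bash
python3 -m jog '[[[-0.015,0,0.02,0,0,0],[-0.01,0,0.03,0,0,0],[0.01,0,0.015,0,0,0],[0.03,0,0,0,0,0],[0.008,0,0,0,0,0],[0,0,-0.005,0,0,0],[0,0,-0.005,0,0,0],[0,0,-0.005,0,0,0],[0,0,0,0,0,0]]]';python3 st.py 36 -35 163;python3 - <<'E'
from rig import vision
import cv2
c=vision.capture("scene");cv2.imwrite("pics/s6.png",cv2.resize(c["image"][150:310,190:370,::-1],None,fx=4,fy=3.75,interpolation=2))
E
```

```text
time_s: 9.43
eef_pos: [652.7, 2.1, 165.1]
ee_rot: [0.707, 0.025, 0.706, -0.025]
force: [-0.2, -0.4, -0.0]
grip_width: -0.002
t 9.43 eef [652.7   2.1 165.1] mould [ 46.7 -35.4 165.1] F [-0.2 -0.4 -0. ] g -0.0
y [ 0.072  0.997 -0.   ] x [ 0.001 -0.    -1.   ]
to go tool xyz mm [  2.1   0.4 -10.7]
```

View pics/s6.png

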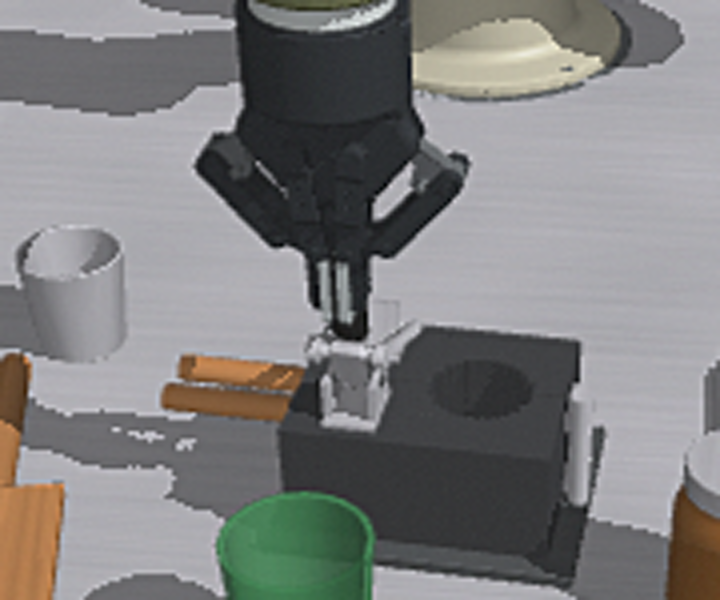

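The loop has already dropped, with the leg end near (410,325). Pushing the lever forward to its stop.

```bash
python3 -m jog '[[[0.001,0,-0.004,0,0,0],[0,0,-0.004,0,0,0],[0,0,-0.003,0,0,0],[0,0,0,0,0,0]]]';python3 -m jog '[[[0,0,-0.002,0,0,0],[0,0,0,0,0,0]]]';python3 st.py 36 -35 163
```

```text
time_s: 9.98
eef_pos: [641.5, 2.9, 163.2]
ee_rot: [0.706, 0.025, 0.707, -0.025]
force: [-0.4, 0.4, -0.0]
grip_width: -0.001
time_s: 10.22
eef_pos: [639.7, 3.1, 163.2]
ee_rot: [0.706, 0.025, 0.707, -0.025]
force: [0.2, -0.2, -0.0]
grip_width: -0.004
t 10.22 eef [639.7   3.1 163.2] mould [ 33.7 -35.4 163.2] F [ 0.2 -0.2 -0. ] g -0.0
y [ 0.072  0.997 -0.   ] x [-0.  0. -1.]
to go tool xyz mm [0.2 0.4 2.3]
```

```bash
python3 -m jog '[[[0,0,-0.002,0,0,0],[0,0,-0.001,0,0,0],[0,0,0,0,0,0]]]';python3 -m jog '[[[0,0,-0.002,0,0,0],[0,0,0,0,0,0]]]';python3 st.py 36 -35 163
```

```text
time_s: 10.6
eef_pos: [636.8, 3.2, 163.3]
ee_rot: [0.707, 0.025, 0.707, -0.025]
force: [0.9, -0.0, 0.3]
grip_width: -0.008
time_s: 10.85
eef_pos: [634.7, 3.4, 163.3]
ee_rot: [0.707, 0.025, 0.707, -0.025]
force: [0.3, -0.6, -0.8]
grip_width: 0.002
t 10.85 eef [634.7   3.4 163.3] mould [ 28.7 -35.4 163.3] F [ 0.3 -0.6 -0.8] g 0.0
y [ 0.072  0.997 -0.   ] x [-0. -0. -1.]
to go tool xyz mm [0.3 0.4 7.3]
```

```bash
python3 -m jog '[[[0,0,-0.002,0,0,0],[0,0,-0.001,0,0,0],[0,0,0,0,0,0]]]';python3 st.py 36 -35 163;python3 - <<'E'
from rig import vision
import cv2
c=vision.capture("scene");cv2.imwrite("pics/s7.png",cv2.resize(c["image"][190:290,240:340,::-1],None,fx=6,fy=6,interpolation=2))
c=vision.capture("top");cv2.imwrite("pics/t7.png",cv2.resize(c["image"][190:290,290:420,::-1],None,fx=6,fy=6,interpolation=2))
E
```

```text
time_s: 11.22
eef_pos: [633.2, 3.5, 163.5]
ee_rot: [0.708, 0.025, 0.705, -0.025]
force: [9.2, -0.2, -4.8]
grip_width: -0.002
t 11.22 eef [633.2   3.5 163.5] mould [ 27.2 -35.5 163.5] F [ 9.2 -0.2 -4.8] g -0.0
y [0.072 0.997 0.   ] x [ 0.004 -0.    -1.   ]
to go tool xyz mm [0.5 0.5 8.8]
```

View pics/s7.png

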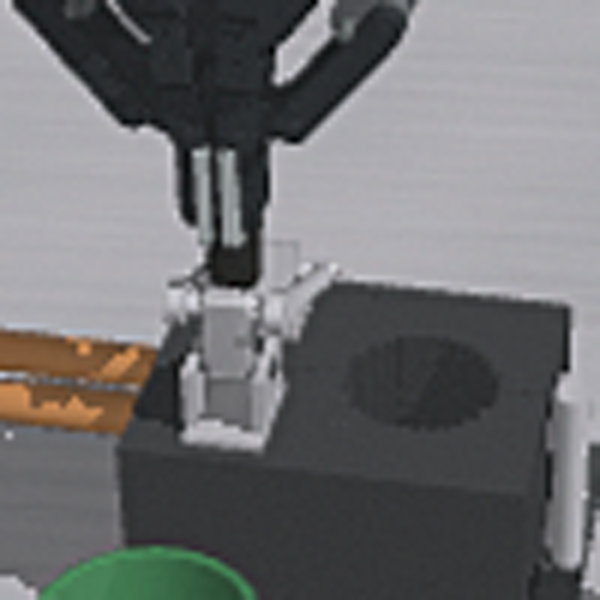

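```bash
python3 -m jog '[[[0,0,0.015,0,0,0],[-0.03,0,0,0,0,0],[-0.03,0,0,0,0,0],[0,0,-0.04,0,0,0],[0,0,-0.05,0,0,0],[0,0,-0.05,0,0,0],[0,0,0,0,0,0]]]';python3 st.py -35 -35 165;python3 - <<'E'
from rig import vision,ctrl
import cv2
print(ctrl.sense()["eef_pos"],ctrl.sense()["ee_rot"])
c=vision.capture("wrist");cv2.imwrite("pics/w8.png",c["image"][:,:,::-1])
c=vision.capture("scene");cv2.imwrite("pics/s8.png",cv2.resize(c["image"][190:290,240:340,::-1],None,fx=6,fy=6,interpolation=2))
c=vision.capture("top");cv2.imwrite("pics/t8.png",cv2.resize(c["image"][190:290,290:420,::-1],None,fx=6,fy=6,interpolation=2))
E
```

```text
time_s: 12.2
eef_pos: [504.4, 13.2, 223.5]
ee_rot: [0.706, 0.025, 0.707, -0.025]
force: [0.8, -0.5, 0.2]
grip_width: 0.003
t 12.2 eef [504.4  13.2 223.5] mould [-102.   -34.9  223.5] F [ 0.8 -0.5  0.2] g 0.0
y [0.072 0.997 0.   ] x [-0.002  0.    -1.   ]
to go tool xyz mm [58.3 -0.  67.1]
[504.39954445  13.16063462 223.4515221 ] [ 0.70601593  0.02537865  0.70729126 -0.02522915]
```

View pics/s8.png

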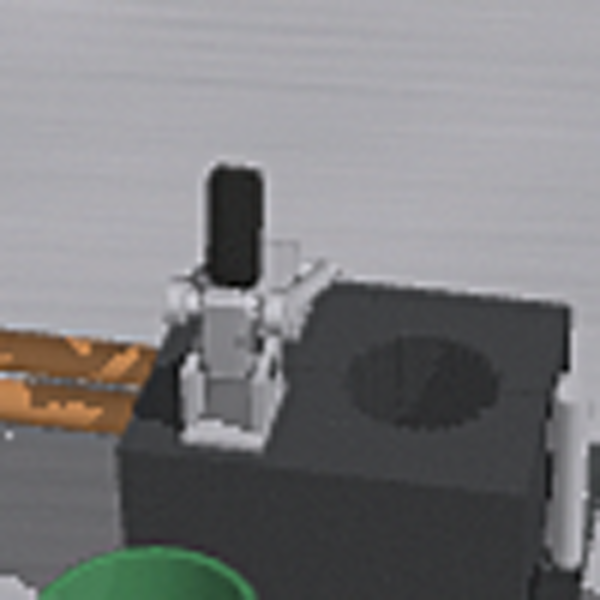

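View pics/t8.png

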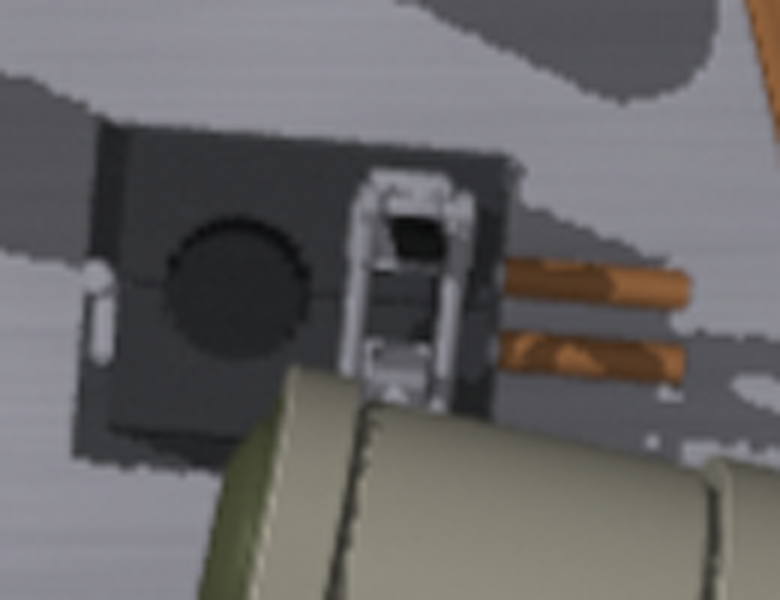

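View pics/w8.png

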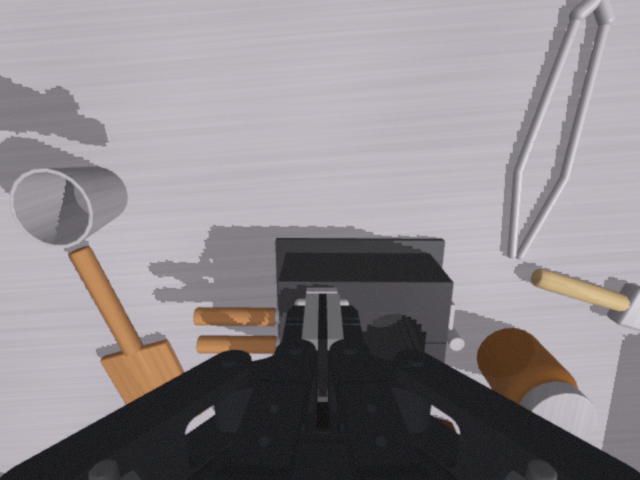

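```bash
cat >> h.py <<'E'
HE=np.array([[0.001342406333618283,-0.29989543983948314,0.9539711332680444,-134.20082440548015],[0.9999986894393201,-0.00046078471242263553,-0.001552029989885049,1.195813990077621],[0.0009050220307630894,0.9539719664858763,0.29989442824799534,-76.92763213590108],[0,0,0,1]])
def wproj(X,e,q):
    R=Ro.from_quat([q[1],q[2],q[3],q[0]]).as_matrix()
    T=R.T@(np.asarray(X)-e);C=HE[:3,:3].T@(T-HE[:3,3])
    return 379.665*C[:2]/C[2]+[322.2,240.2]
E
python3 - <<'E'
from h import *
p=[608.65,40.78,-.071]
e=np.array([504.4,13.16,223.45]);q=[0.70601593,0.02537865,0.70729126,-0.02522915]
for b in(1.4,1.5,1.6,1.7):
    X=bar(0,b);print(b,X.round(1),wproj(world(X+[0,21,0],p),e,q).round(1),wproj(world(X-[0,21,0],p),e,q).round(1))
print("half corners",[wproj(world(half(X,0),p),e,q).round(1) for X in[(-55,-70,80),(-55,70,80),(-14,-145,62)]])
a=cv2.imread("pics/w8.png")[260:360,240:400];cv2.imwrite("pics/w8c.png",cv2.resize(a,None,fx=5,fy=5,interpolation=2))
E
```

```text
1.4 [-47.  -35.  107.7] [349.8 310. ] [292.5 310. ]
1.5 [-44.8 -35.  100. ] [349.1 307.8] [293.3 307.8]
1.6 [-41.9 -35.   92.6] [348.4 306.8] [294.1 306.8]
1.7 [-38.2 -35.   85.5] [347.7 306.8] [294.9 306.9]
half corners [array([277.3, 284.6]), array([453.3, 284.4]), array([195.5, 319.4])]
```

View pics/w8c.png

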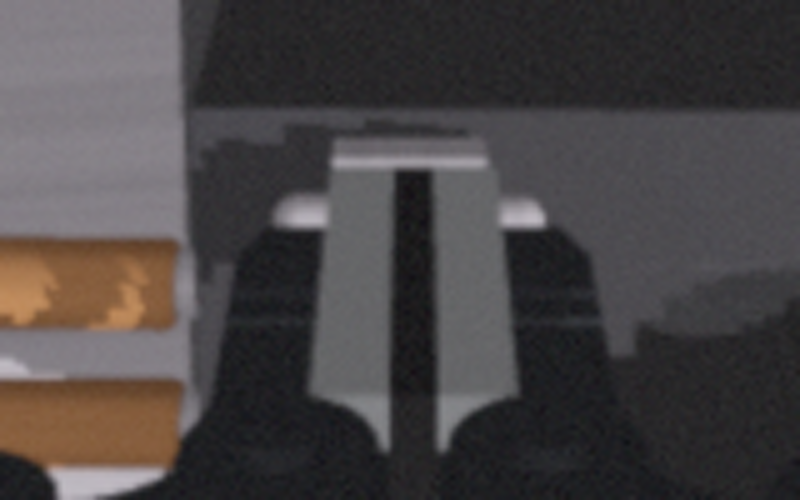

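The wrist crop shows the bar ends at (294,303) and (350,303), straddling the keeper about 12 mm in front of its origin (mould x is about 2–3 mm nearer than I fitted). The loop is down. I go in on the -x side of the handle.

```bash
python3 -m jog '[[[0,0,0.04,0,0,0],[0,0,0.04,0,0,0],[0.03,0,0,0,0,0],[0.036,0,0,0,0,0],[0,0,0.006,0,0,0],[0,0,0.006,0,0,0],[0,0,0,0,0,0]]]';python3 st.py 12 -35 160;python3 - <<'E'
from rig import vision
import cv2
c=vision.capture("scene");cv2.imwrite("pics/s9.png",cv2.resize(c["image"][180:280,240:340,::-1],None,fx=6,fy=6,interpolation=2))
E
```

```text
time_s: 13.22
eef_pos: [600.2, 5.8, 158.8]
ee_rot: [0.708, 0.025, 0.706, -0.026]
force: [-0.5, 0.1, 0.8]
grip_width: 0.003
t 13.22 eef [600.2   5.8 158.8] mould [ -5.9 -35.5 158.8] F [-0.5  0.1  0.8] g 0.0
y [ 0.072  0.997 -0.   ] x [ 0.003 -0.001 -1.   ]
to go tool xyz mm [-1.2  0.5 17.9]
```

View pics/s9.png

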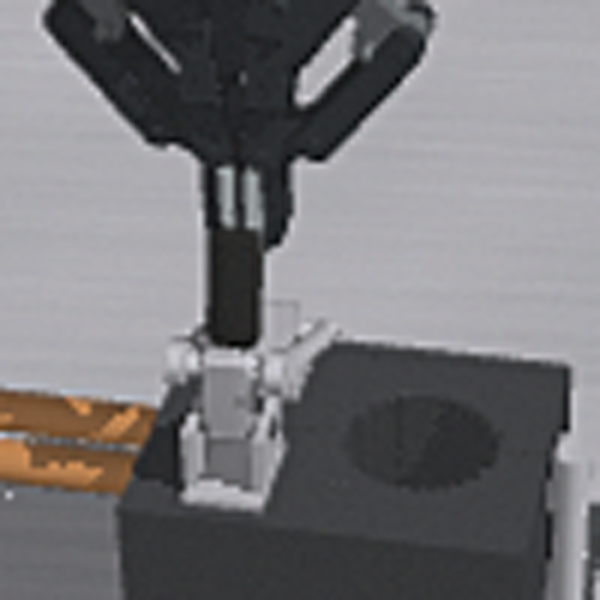

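The finger stands on the -x side of the handle. Swinging the lever back, first part.

```bash
python3 -m jog '[[[0,0,0.006,0,0,0],[0,0,0.006,0,0,0],[-0.001,0,0.006,0,0,0],[-0.001,0,0.006,0,0,0],[0,0,0.006,0,0,0],[0,0,0.006,0,0,0],[0,0,0,0,0,0]]]';python3 st.py 41 -35 158;python3 - <<'E'
from rig import vision
import cv2
c=vision.capture("scene");cv2.imwrite("pics/s10.png",cv2.resize(c["image"][180:280,240:340,::-1],None,fx=6,fy=6,interpolation=2))
c=vision.capture("top");cv2.imwrite("pics/t10.png",cv2.resize(c["image"][190:290,290:420,::-1],None,fx=6,fy=6,interpolation=2))
E
```

```text
time_s: 14.15
eef_pos: [635.4, 3.3, 159.3]
ee_rot: [0.707, 0.025, 0.706, -0.025]
force: [-0.3, 0.1, 0.2]
grip_width: -0.001
t 14.15 eef [635.4   3.3 159.3] mould [ 29.4 -35.5 159.3] F [-0.3  0.1  0.2] g -0.0
y [ 0.072  0.997 -0.   ] x [ 0.001 -0.    -1.   ]
to go tool xyz mm [ 1.3  0.5 11.6]
```

View pics/s10.png

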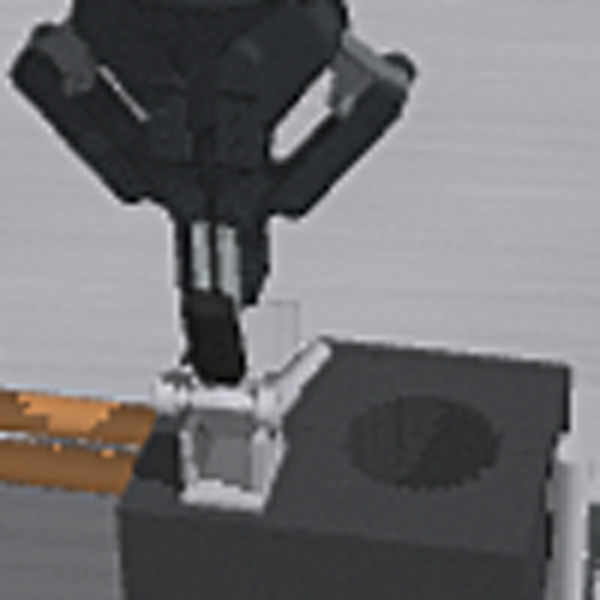

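View pics/t10.png

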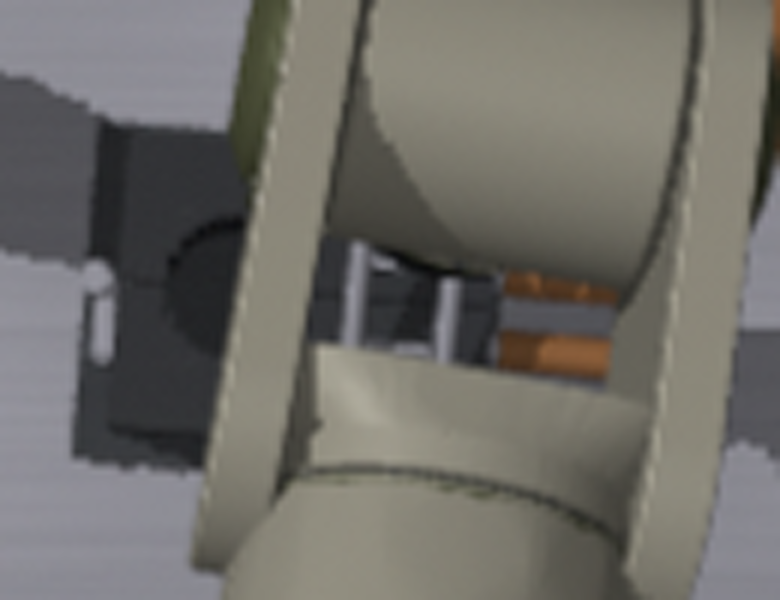

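The lever follows (handle leaning at (215,330)) and the legs still run down to the keeper. Continuing over the arc.

```bash
python3 -m jog '[[[0,0,0.006,0,0,0],[0.001,0,0.006,0,0,0],[0.002,0,0.006,0,0,0],[0.003,0,0.006,0,0,0],[0,0,0,0,0,0]]]';python3 st.py 64 -35 142;python3 - <<'E'
from rig import vision
import cv2
c=vision.capture("scene");cv2.imwrite("pics/s11.png",cv2.resize(c["image"][180:280,240:340,::-1],None,fx=6,fy=6,interpolation=2))
E
```

```text
time_s: 14.88
eef_pos: [659.5, 1.6, 153.0]
ee_rot: [0.707, 0.025, 0.706, -0.025]
force: [-0.8, -0.2, 0.2]
grip_width: 0.001
t 14.88 eef [659.5   1.6 153. ] mould [ 53.5 -35.5 153. ] F [-0.8 -0.2  0.2] g 0.0
y [0.072 0.997 0.   ] x [ 0.001 -0.    -1.   ]
to go tool xyz mm [11.   0.5 10.5]
```

View pics/s11.png

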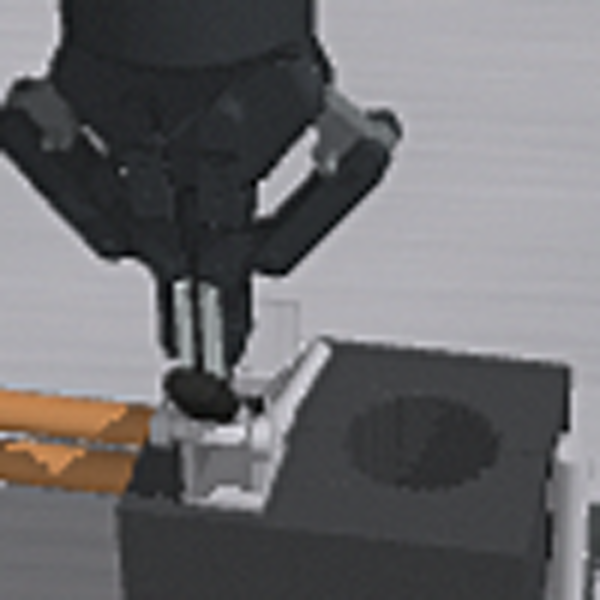

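```bash
python3 -m jog '[[[0.004,0,0.005,0,0,0],[0.005,0,0.004,0,0,0],[0,0,0,0,0,0]]]';python3 -m jog '[[[0.005,0,0.004,0,0,0],[0.006,0,0.003,0,0,0],[0,0,0,0,0,0]]]';python3 st.py 77 -35 125;python3 - <<'E'
from rig import vision
import cv2
c=vision.capture("scene");cv2.imwrite("pics/s12.png",cv2.resize(c["image"][180:280,240:340,::-1],None,fx=6,fy=6,interpolation=2))
E
```

```text
time_s: 15.3
eef_pos: [668.1, 1.0, 143.8]
ee_rot: [0.707, 0.025, 0.707, -0.025]
force: [0.5, -0.9, -0.3]
grip_width: -0.0
time_s: 15.68
eef_pos: [674.8, 0.5, 132.4]
ee_rot: [0.706, 0.025, 0.707, -0.025]
force: [-0.6, 0.1, 0.1]
grip_width: -0.003
t 15.68 eef [6.748e+02 5.000e-01 1.324e+02] mould [ 68.8 -35.5 132.4] F [-0.6  0.1  0.1] g -0.0
y [0.072 0.997 0.   ] x [-0.001  0.    -1.   ]
to go tool xyz mm [7.4 0.5 8.2]
```

View pics/s12.png

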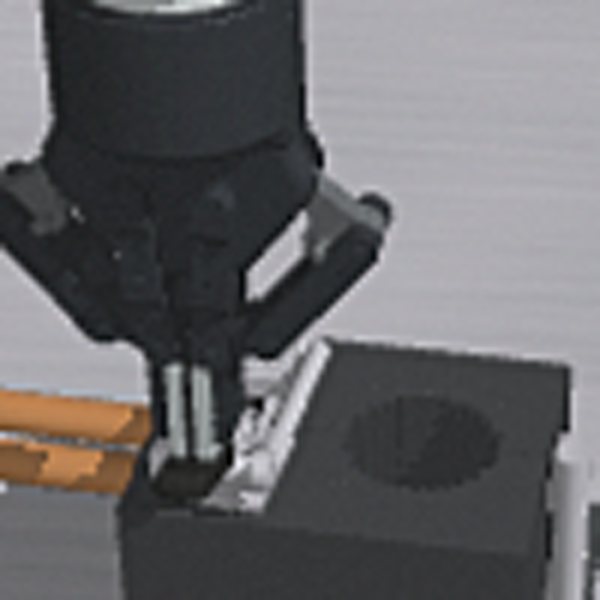

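```bash
python3 -m jog '[[[0.004,0,0.005,0,0,0],[0.003,0,0,0,0,0],[0,0,0,0,0,0]]]';python3 -m jog '[[[0.002,0,0,0,0,0],[0.002,0,0,0,0,0],[0,0,0,0,0,0]]]';python3 st.py 77 -35 122
```

```text
time_s: 16.1
eef_pos: [679.6, 0.2, 125.8]
ee_rot: [0.706, 0.025, 0.707, -0.025]
force: [-0.2, -0.1, -0.1]
grip_width: 0.005
time_s: 16.48
eef_pos: [679.9, 0.1, 123.3]
ee_rot: [0.707, 0.025, 0.706, -0.025]
force: [-1.7, 0.7, 4.9]
grip_width: -0.0
t 16.48 eef [6.799e+02 1.000e-01 1.233e+02] mould [ 74.  -35.5 123.3] F [-1.7  0.7  4.9] g -0.0
y [ 0.072  0.997 -0.   ] x [ 0.001 -0.    -1.   ]
to go tool xyz mm [1.3 0.5 3. ]
```

The finger now presses on the handle at its stop (5 N). Lifting clear to inspect.

```bash
python3 -m jog '[[[-0.03,0,0,0,0,0],[-0.04,0,0,0,0,0],[-0.04,0,0,0,0,0],[-0.03,0,-0.05,0,0,0],[0,0,-0.055,0,0,0],[0,0,-0.055,0,0,0],[0,0,-0.055,0,0,0],[0,0,-0.055,0,0,0],[0,0,-0.055,0,0,0],[0,0,0,0,0,0],[0,0,0,0,0,0]]]';python3 st.py;python3 - <<'E'
from rig import vision,ctrl
import cv2
s=ctrl.sense();print(s["eef_pos"].tolist(),s["ee_rot"].tolist())
c=vision.capture("wrist");cv2.imwrite("pics/w13.png",c["image"][:,:,::-1])
c=vision.capture("scene");cv2.imwrite("pics/s13f.png",c["image"][:,:,::-1]);cv2.imwrite("pics/s13.png",cv2.resize(c["image"][190:290,240:340,::-1],None,fx=6,fy=6,interpolation=2))
c=vision.capture("top");cv2.imwrite("pics/t13f.png",c["image"][:,:,::-1]);cv2.imwrite("pics/t13.png",cv2.resize(c["image"][190:290,290:420,::-1],None,fx=6,fy=6,interpolation=2))
E
```

```text
time_s: 17.85
eef_pos: [356.2, 23.3, 262.7]
ee_rot: [0.707, 0.025, 0.706, -0.026]
force: [-0.1, -0.3, -0.6]
grip_width: 0.001
t 17.85 eef [356.2  23.3 262.7] mould [-250.6  -35.3  262.7] F [-0.1 -0.3 -0.6] g 0.0
y [ 0.072  0.997 -0.   ] x [ 0.001 -0.    -1.   ]
[356.1827605732929, 23.321173936129387, 262.7049304222441] [0.7071511950180558, 0.02533375194292297, 0.7061468362953827, -0.025534956178783003]
```

View pics/s13.png

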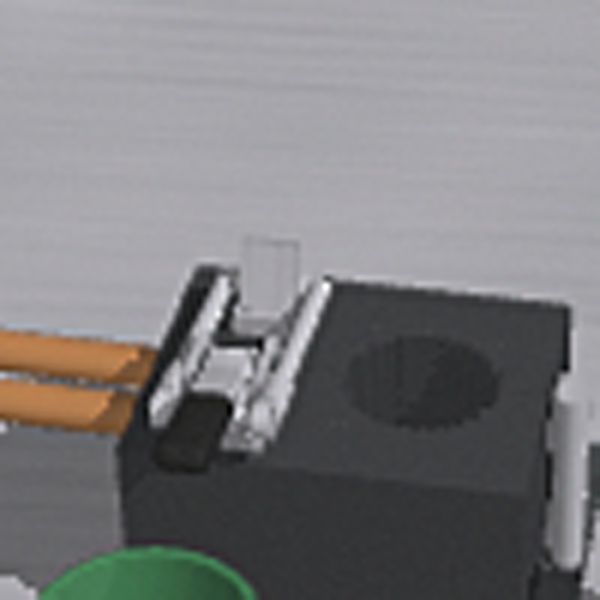

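View pics/t13.png

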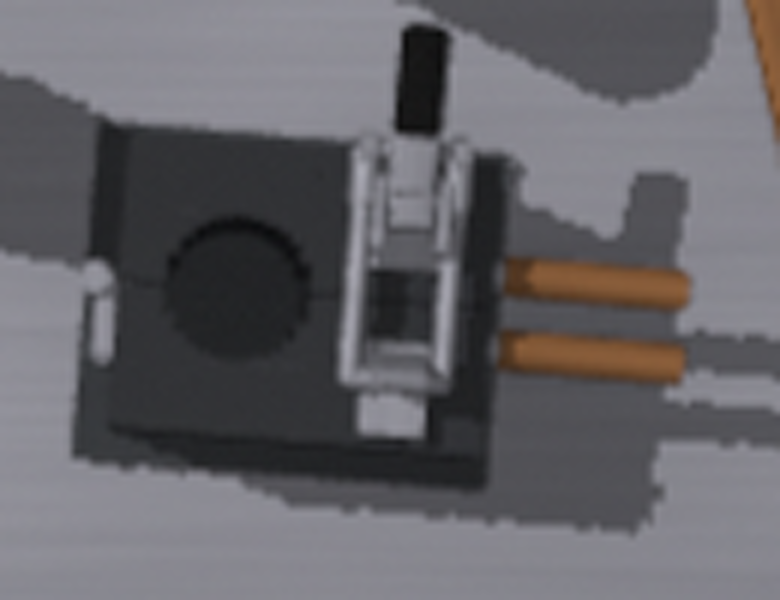

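View pics/w13.png

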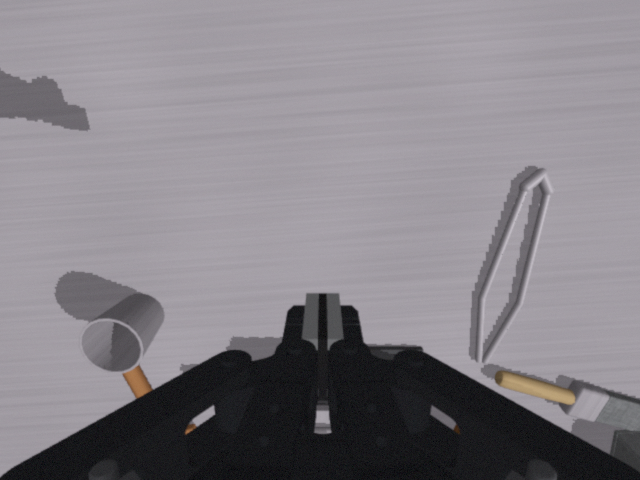

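```bash
python3 - <<'E'
from h import *
p=[608.65,40.78,-.071]
def m(w):
    d=w[:2]-p[:2];c,s=np.cos(p[2]),np.sin(p[2]);return np.round([c*d[0]+s*d[1],-s*d[0]+c*d[1],w[2]],1)
T=lambda u,v:(290+(u+.5)/6-.5,190+(v+.5)/6-.5)
print("bar",m(onz(top,T(395,378),92)),m(onz(top,T(395,378),112)))
print("lip edge",m(onz(top,T(398,348),111)),"ledge front",m(onz(top,T(392,437),84)),"half edge",m(onz(top,T(300,445),80)),"handle end",m(onz(top,T(427,28),115)),"far edge",m(onz(top,T(200,133),80)))
l=1.658
for b in np.arange(1.4,2.4,.1): print(round(b,1),bar(l,b,4).round(1),end=';')
a=cv2.imread("pics/t13f.png")[205:270,330:380];cv2.imwrite("pics/t13c.png",cv2.resize(a,None,fx=9,fy=9,interpolation=2))
a=cv2.imread("pics/s13f.png")[222:275,255:305];cv2.imwrite("pics/s13c.png",cv2.resize(a,None,fx=11,fy=11,interpolation=2))
E
```

```text
bar [-29.6 -36.   92. ] [-30.5 -34.5 112. ]
lip edge [-19.5 -34.9 111. ] ledge front [-51.2 -37.   84. ] half edge [-56.6  -3.5  80. ] handle end [ 96.8 -36.8 115. ] far edge [56.6 42.3 80. ]
1.4 [ 41.8 -35.  182.2];1.5 [ 33.6 -35.  180.6];1.6 [ 25.5 -35.  178.2];1.7 [ 17.8 -35.  175. ];1.8 [ 10.4 -35.  171. ];1.9 [  3.4 -35.  166.3];2.0 [ -3.  -35.  160.9];2.1 [ -8.9 -35.  154.9];2.2 [-14.2 -35.  148.4];2.3 [-18.8 -35.  141.4];
```

View pics/t13c.png

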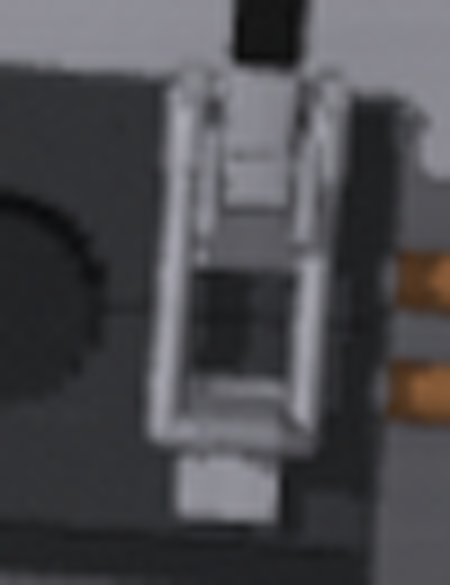

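View pics/s13c.png

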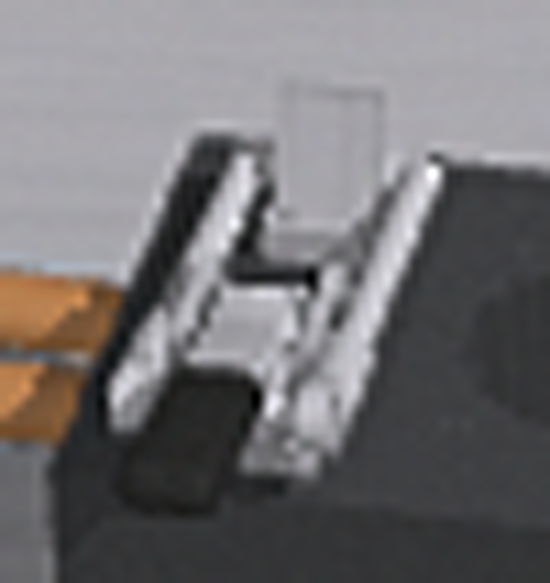

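```bash
python3 - <<'E'
from h import *
p=[607.6,40.78,-.071]
print("seen leg end",255+435/11,222+165/11)
for X in[(-30,-16,94),(-24.6,-16,117)]: print(X,proj(scene,world(X,p)).round(1))
print("handle end pred",proj(scene,world(hend(1.658,70),p)).round(1),"seen",255+165/11,222+500/11)
a=cv2.imread("pics/t13f.png").astype(int);b=cv2.imread("pics/top0.png").astype(int)
d=(abs(a-b).sum(2)>90).astype('uint8');n,_,st,_=cv2.connectedComponentsWithStats(d)
print([tuple(s) for s in st[1:] if s[4]>15])
E
```

```text
seen leg end 294.54545454545456 237.0
(-30, -16, 94) [293.5 237.6]
(-24.6, -16, 117) [292.7 230.2]
handle end pred [269.4 266.9] seen 270.0 267.45454545454544
[(np.int32(319), np.int32(194), np.int32(124), np.int32(103), np.int32(2603)), (np.int32(393), np.int32(219), np.int32(12), np.int32(16), np.int32(132)), (np.int32(379), np.int32(234), np.int32(19), np.int32(5), np.int32(63)), (np.int32(303), np.int32(239), np.int32(6), np.int32(12), np.int32(50)), (np.int32(299), np.int32(253), np.int32(4), np.int32(9), np.int32(21)), (np.int32(309), np.int32(360), np.int32(115), np.int32(107), np.int32(3090)), (np.int32(443), np.int32(383), np.int32(146), np.int32(97), np.int32(7173)), (np.int32(306), np.int32(454), np.int32(5), np.int32(9), np.int32(25)), (np.int32(313), np.int32(459), np.int32(41), np.int32(21), np.int32(382)), (np.int32(294), np.int32(464), np.int32(15), np.int32(16), np.int32(90)), (np.int32(216), np.int32(466), np.int32(15), np.int32(13), np.int32(118)), (np.int32(34), np.int32(468), np.int32(38), np.int32(12), np.int32(243)), (np.int32(391), np.int32(468), np.int32(11), np.int32(12), np.int32(43)), (np.int32(231), np.int32(471), np.int32(27), np.int32(9), np.int32(62)), (np.int32(379), np.int32(473), np.int32(5), np.int32(7), np.int32(21))]
```

The bar is at hook height, the lever is at its back stop, and only the mould and the arm changed in the top view. Handing in.

```bash
python3 -c "
from rig import workorder
print(workorder.finish_job())"
```

```text
the job is handed in; nothing more can be done
None
```

The mould is clamped shut and the job is handed in, at about 18 s of the 48 s allowed; no verdict was reported.

**What I did:** I pushed the near half shut by its grip until it met about 24 N. I tipped the loop forward until it dropped in front of the keeper, then pushed the lever to its forward stop. After that I swung the lever back over centre to its back stop and drew the arm clear.

**Last checks:**
- **Loop bar:** it sits about 1 mm from the hook position in x and y, and the scene camera puts it at hook height rather than on top of the keeper plate.
- **Loop pull:** the loop comes out about 4 mm stretched, worked out from the geometry rather than measured.
- **Lever:** the handle end is within 1 pixel of where it should be at the back stop.
- **Halves:** both outer edges lie 56.6 mm from the parting plane, so the mould is shut.
- **Bystanders:** comparing the top view before and after, only the mould, the arm and their shadows changed.

**What disagreed:**
- **Mould position:** the wrist camera and the closing contact put the mould 2–3 mm nearer in x than my first fit. I allowed for this in the lever moves.
- **Order:** the loop dropped while the lever was still about 0.26 rad from its forward stop. I pushed the lever to the stop straight after, and the bar lay in front of the keeper as needed.
- **Lever resistance:** I read only about 1 N or less while swinging the lever back, although up to 3 N was described. I only read the force between moves.

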